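# Fish the spray bar out of the soak pan

### The arm

A 7-joint arm with a two-finger parallel gripper is mounted at the origin on the work surface. World frame = base frame: x ahead of the robot, y to its left, z up, the work surface at z = 0. Lengths are in m, angles in rad, forces in N, time in s.
With the tool pointing down it reaches from about 0.4 to 0.875 m from the base axis. Payload 19.3 kg.
Tool frame: the origin (TCP) lies on the centre line of the jaws, within the pads' length; the fingertips stand 14 mm ahead of it and the grasp point (between the pads) lies 5 mm behind it; y points along the fingers, x is the direction in which the jaws open and shut, and the axes are right-handed (so a half turn about y gives the same grasp; the last joint's range is limited). The gripper opens to 85 mm and grips with 20 to 120 N. Pads are 22 mm wide; open, the fingers measure 114 mm over their backs; the gripper's body (76 mm by 85 mm) begins 54 mm behind the grasp point. The pads swing forward as they close: fully open they stand 13 mm farther back than shut.
Start: joints at [-1.18, 0.521, -0.036, 1.599, 0.021, 1.021, -0.113], TCP at [0.278, 0.56, 0.245] pointing down, gripper open.
Joint ranges: [-2.91, 2.91], [-0.3, 2.13], [-1.5, 1.42], [0.17, 2.43], [-1.26, 4.41], [0.16, 1.93], [-2.52, 2.52]. Speed limits (rad/s): [1.89, 1.89, 2.39, 2.39, 3.01, 3.01, 3.01].

### API

Orientations are given as [roll, pitch, yaw] about the fixed x, y, z axes, in that order (R = Rz(yaw) Ry(pitch) Rx(roll)).
In Python, from workcell import monitor, grab_frame, workorder gives the robot as it stands.
- The arm moves only by the tool drive_tool, never from a script. Its argument "steps" is one flat list of numbers, 5 for each row, row after row: the finger opening in mm, from 0 to 85.4, then the shift along the world's x, y, z in mm, then the turn about the world's z in degrees. In form: [fingers, tx, ty, tz, twist, fingers, tx, ty, tz, twist, ...]. A call has exactly 5 rows; each row shifts and turns the commanded pose from where the row before left it; what a row does not reach is not made up. A row lasts 1/12 s, in which the tool goes at most 41.7 mm and 7.16 degrees, less where a joint would pass 70% of its speed; a pose out of reach is approached as far as the arm can. A call is refused whole if a number of a shift passes 41.7 or a number of a turn 7.16, either way. A call with a gripper value outside its range is refused whole. The fingers move at their own pace and stop on an object; "grip_force" is the grip in N (left out, the last holds). Time passes only in rows, so rows that do not move let the fingers close, or fill a call up. It gives the time, the measured TCP pose, the force and the opening at its end, in the units of the state.
- monitor.observe(): the state, without advancing time (a new reading comes with each control period).
- grab_frame(name): name is "side" or "top"; returns a dict with "frame" (480x640x3 uint8, red, green, blue), "vertical_fov" (degrees; the focal length in pixels is half the picture's height over the tangent of half this angle, whatever the lens; pixels are square), "cx", "cy" (the principal point, pixels), "k1" (the pictures are not rectified: a ray, as slopes to the right and down, at radius r is drawn at 1 + k1 r^2 times it, then the intrinsics apply), "xyz" and "orientation" of the camera in the world. Camera axes: x right, y down, z forward; pixel columns grow to the right and rows downward; lengths in m; the calibration is good to about 2 mm. A picture is of the moment at which its call begins. There is no depth.
- workorder.job_done(): hands the job in, once; it reports no verdict.
The state is a dict: "clock": time; "qpos": joint angles; "qd": joint speeds; "joint_efforts": joint torques, N m; "position": TCP position; "tool_rot": TCP orientation; "force": force on the tool from outside, world axes, zero at the start; "moment": the same for the moment, N m; "grip_width": finger opening in m.
Only numpy, scipy, OpenCV 4.12 (cv2) and the standard library are available. Lean on these libraries where they do the work, as an engineer would, in place of code of your own. Each camera call takes 0.05 s, during which the arm holds its last target. There are 200 camera calls.

### The job

Take the long spray bar of the dishwasher out of the soak pan: it is longer than the opening between the pan's two end covers, so bring one end up and out through the opening while the other is still under its cover, then draw the whole bar out. Finish still gripping it in the air over the pan, all of it at least 4 cm above the covers, so that it drips back into the pan; leave the short bar in the pan and the brush and block beside it where they are.

Things in the scene. Friction and masses are not known exactly. Their poses are not given: they have to be found in the camera images.
- pan: Steel soak pan, fixed to the table, long along its own y axis (within 20 degrees of the robot's left-right direction): outside 184 (x) by 438 (y) mm, inside 176 by 430 mm. Origin: centre of its underside, on the table; z up. Inner floor 4 mm and rim 52 mm above the table. Two fixed covers lie on the rim over its two ends (see pan_opening).
- pan_opening (a point): Centre of the opening between the pan's two covers, level with their tops; axes as the pan's. The opening measures 176 (x) by 200 mm (y, from -100 to +100). The covers are clear plastic, 4 mm thick, with dark steel strips at their edges: underside 52 mm, top 56 mm above the table.
- spray_bar: The dishwasher's spray bar: a straight loose white plastic bar 20 (x) by 280 (y) by 20 mm (z), about 0.22 kg, balanced at its middle, black nozzle discs along its top, a bright disc at the middle. It lies level on the pan's floor, roughly along the pan near mid-width, each end under a cover. Origin: centre of its underside; y along its length, z up.
- bar_left (a point): Centre of the spray bar's +y end face (10 mm above its underside).
- bar_right (a point): Centre of the spray bar's -y end face (10 mm above its underside).
- rinse_bar: Bystander: short loose white bar 12 by 100 (y) by 12 mm on the pan's floor along its +x wall, anywhere along it. Origin: centre of its underside.
- brush: Bystander: flat brush with a wooden handle, about 200 mm long, lying on the table beside the pan's +x side, low. Origin: centre of its underside.
- scour_block: Bystander: green scouring block 70 by 100 by 28 mm on the table beside the pan's +x side. Origin: centre of its underside.

How it is judged:
By the outcome, as a careful person would: the job done as asked, in the order asked, and still so for the second after the job is handed in, while the arm keeps its last pose, push and grip.
It also fails if it takes over 40 s, if anything falls off the work surface, if the arm or the gripper's body presses on something with over 40 N, if the wrist force passes 120 N, or if a joint passes its speed limit or range.

## Working session

There is one attempt and no reset: what is moved stays moved. The work goes in short steps, Python scripts to look and compute and a tool call to move; the robot and the scene stay as the last step left them, time stands still between calls to the robot, and variables do not carry over. Pictures are saved under pics/ and viewed, about 8 in all and at most 12, crops included, and the job is handed in when it is done.

Besides the shell and the picture viewer there is one more tool, called after "Emit:" as name(argument=value, ...) on one line, values as JSON. drive_tool: Moves the arm, as the interface text tells. Its arguments: {"type":"object","properties":{"steps":{"type":"array"},"grip_force":{"type":"number"}},"required":["steps"]}

```bash
ls; mkdir -p pics; cat > h.py <<'E'
import numpy as np, cv2
from scipy.spatial.transform import Rotation as R
from workcell import monitor, grab_frame, workorder
def snap(n,f):
    d=grab_frame(n); cv2.imwrite(f'pics/{f}.png',d['frame'][:,:,::-1]); 
    import pickle; pickle.dump(d,open(f'pics/{f}.pkl','wb')); return d
def load(f):
    import pickle; return pickle.load(open(f'pics/{f}.pkl','rb'))
def cam(d):
    f=240/np.tan(np.radians(d['vertical_fov'])/2); o=np.array(d['orientation'])
    M=R.from_euler('xyz',o).as_matrix() if o.shape==(3,) else (o if o.shape==(3,3) else R.from_quat(o).as_matrix())
    return f,M,np.array(d['xyz'])
def ray(d,u,v):
    f,M,c=cam(d); x=np.array([u-d['cx'],v-d['cy']])/f; s=x.copy()
    for _ in range(30): s=x/(1+d['k1']*(s@s))
    r=M@np.array([*s,1]); return c,r/np.linalg.norm(r)
def onz(d,u,v,z):
    c,r=ray(d,u,v); return c+r*(z-c[2])/r[2]
def tri(d1,p1,d2,p2):
    c1,r1=ray(d1,*p1); c2,r2=ray(d2,*p2)
    A=np.stack([r1,-r2],1); t=np.linalg.lstsq(A,c2-c1,rcond=None)[0]
    a,b=c1+r1*t[0],c2+r2*t[1]; return (a+b)/2,np.linalg.norm(a-b)
def proj(d,P):
    f,M,c=cam(d); q=M.T@(np.array(P)-c); s=q[:2]/q[2]; s=s*(1+d['k1']*(s@s)); return s*f+[d['cx'],d['cy']]
E
python3 - <<'E'
from h import *
s=monitor.observe(); print(s)
for n in('side','top'):
    d=snap(n,n+'0'); print({k:v for k,v in d.items() if k!='frame'})
E
```

```text
pics
{'clock': 0.0, 'qpos': array([-1.1802432 ,  0.52204057, -0.0362949 ,  1.59997235,  0.021168  ,
        1.02109676, -0.1128142 ]), 'qd': array([ 1.22764030e-03, -2.84765774e-04, -2.83134018e-05, -2.60015027e-04,
        1.99081603e-03, -3.64110987e-04, -2.52646992e-04]), 'joint_efforts': array([ 7.28942960e-04, -9.27093101e+01,  1.98019177e+00, -3.69934309e+01,
        1.78148760e-02,  8.06349301e-03,  1.27514340e-06]), 'position': array([0.27779285, 0.55952867, 0.2447223 ]), 'tool_rot': array([-1.57086531e+00,  1.13115981e-03,  1.10997344e+00]), 'force': array([-0.82220487, -0.20769299, -0.31531569]), 'moment': array([-0.02302009,  0.01409361, -0.00580166]), 'grip_width': 0.08517375911949215}
{'vertical_fov': 56.50873209262277, 'cx': 321.19962967158517, 'cy': 247.4494546946826, 'k1': -0.05652384434944714, 'xyz': array([0.36751442, 0.51957267, 0.60554633]), 'orientation': array([-2.37266400e+00,  2.13842941e-03, -2.62121861e+00])}
{'vertical_fov': 57.10280077914178, 'cx': 318.9966500739389, 'cy': 238.94988763533854, 'k1': 0.01775676392065205, 'xyz': array([0.59185265, 0.05816371, 0.7883498 ]), 'orientation': array([-3.05039587, -0.03663   , -1.55663945])}
```

View pics/top0.png

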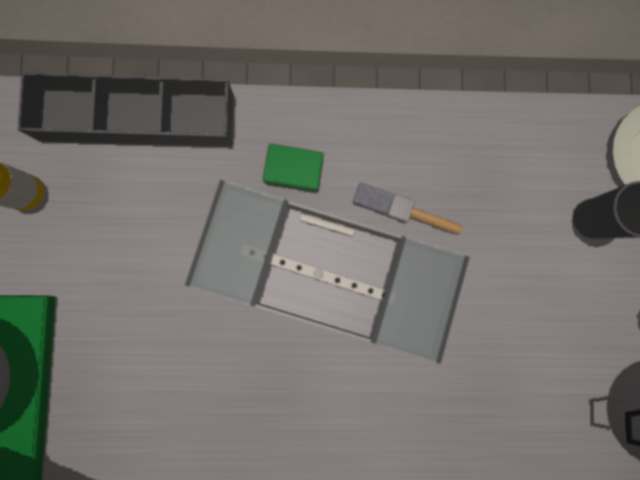

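View pics/side0.png

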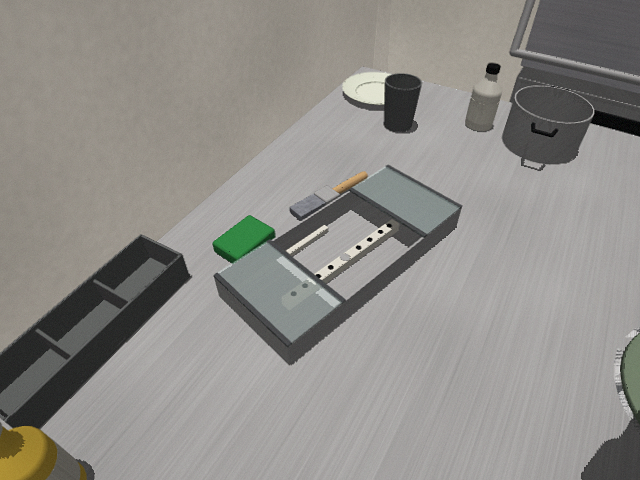

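```bash
python3 - <<'E'
from h import *
t,s=load('top0'),load('side0')
for n,a,b in [('mid',(319,274),(347,258)),('discL end',(251,252),(293,294)),('disc2',(283,262),(318,276)),('discR',(370,291),(389,227)),
 ('nearstrip +x',(287,204),(269,243)),('near -x',(254,304),(343,305)),('far+x',(402,238),(349,195)),('far -x',(374,342),(423,238)),
 ('corner far-x',(440,360),(461,207)),('corner far+x',(466,257),(388,167)),('near+x',(222,182),(217,276)),('near-x',(188,285),(291,347))]:
    p,e=tri(t,a,s,b); print(n,p.round(4),round(e,4), onz(t,*a,.056 if 'c' in n or '-x' in n or '+x' in n else .024).round(4))
E
```

```text
mid [0.5994 0.0292 0.0196] 0.0044 [0.6014 0.0303 0.024 ]
discL end [0.6367 0.1478 0.0238] 0.0019 [0.6356 0.1445 0.056 ]
disc2 [0.6206 0.0926 0.0224] 0.0012 [0.6199 0.0913 0.056 ]
discR [ 0.5659 -0.0594  0.0389] 0.0168 [ 0.5741 -0.0535  0.056 ]
nearstrip +x [0.7199 0.0879 0.0485] 0.0034 [0.7171 0.0868 0.056 ]
near -x [0.5489 0.1384 0.041 ] 0.0016 [0.5505 0.1372 0.056 ]
far+x [ 0.6656 -0.1111  0.0375] 0.0012 [ 0.6633 -0.1072  0.056 ]
far -x [ 0.4908 -0.0616  0.045 ] 0.0024 [ 0.4913 -0.0603  0.056 ]
corner far-x [ 0.4598 -0.1724  0.0481] 0.0047 [ 0.4635 -0.169   0.056 ]
corner far+x [ 0.6318 -0.2177  0.0511] 0.0035 [ 0.6331 -0.2152  0.056 ]
near+x [0.7518 0.196  0.0516] 0.0027 [0.752 0.196 0.056]
near-x [0.578  0.2463 0.0473] 0.0044 [0.58   0.2451 0.056 ]
```

```bash
python3 - <<'E'
from h import *
import cv2
t,s=load('top0'),load('side0')
a=cv2.resize(t['frame'][190:330,210:410],(800,560),interpolation=cv2.INTER_CUBIC)
cv2.imwrite('pics/c1.png',a[:,:,::-1])
a=cv2.resize(s['frame'][180:330,250:450],(800,600),interpolation=cv2.INTER_CUBIC)
cv2.imwrite('pics/c2.png',a[:,:,::-1])
E
```

```text
(no output)
```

View pics/c1.png

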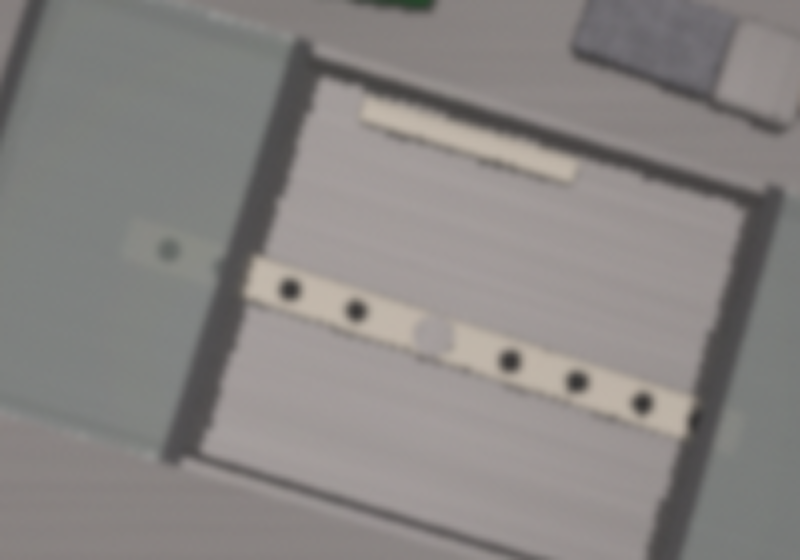

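View pics/c2.png

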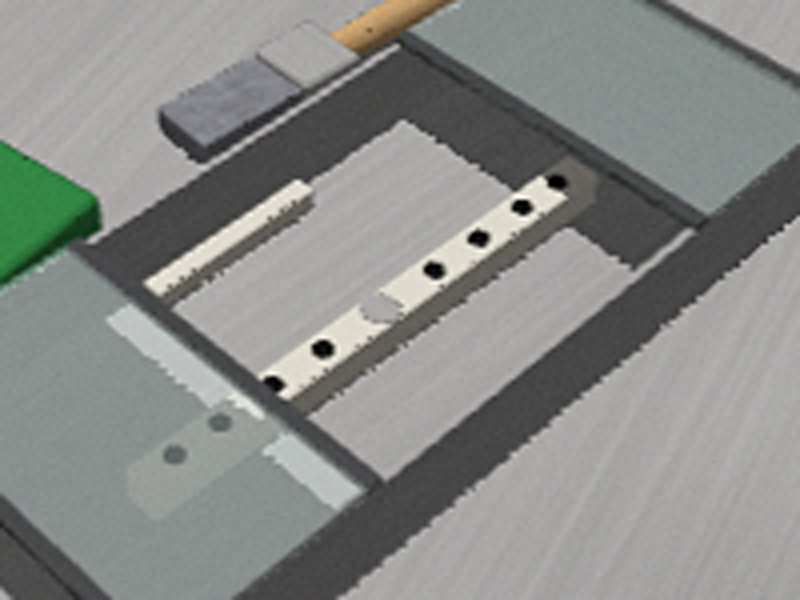

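Top crop: bar centre disc (319,274), left end (241,249.5) about 5 cm under the left cover, right end (395.5,297.5) about 2.5 cm under the right one. Side crop: disc at (345,257), with the rinse bar clear along the +x wall.

```bash
python3 - <<'E'
from h import *
t,s=load('top0'),load('side0')
c=lambda u,v:(210+u/4,190+v/4)
k=lambda u,v:(250+u/4,180+v/4)
for n,a,b in [('mid',c(435,335),k(380,308)),('d1',c(290,289),k(273,383)),('d2',c(356,311),k(322,349)),('d3',c(510,361),k(434,270)),('d5',c(642,403),k(521,207)),('d0',c(168,250),k(175,455))]:
    p,e=tri(t,a,s,b); print(n,p.round(4),round(e,4))
C=np.array([onz(t,*p,.056)[:2] for p in [(466,257),(440,360),(222,182),(188,285)]])
y=(C[2]+C[3]-C[0]-C[1]); print('lens',np.linalg.norm(y)/2,'pan yaw',np.degrees(np.arctan2(-y[0],y[1])),'centre',C.mean(0))
yp=y/np.linalg.norm(y); xp=np.array([yp[1],-yp[0]])
L,Rr,M=[onz(t,*c(*q),.024)[:2] for q in [(125,238),(742,430),(435,335)]]
b=L-Rr; print('bar len',np.linalg.norm(b),'yaw',np.degrees(np.arctan2(-b[0],b[1])),M,(L+Rr)/2)
for q in (L,M,Rr): print(xp@(q-C.mean(0)),yp@(q-C.mean(0)))
for q in [(287,204),(254,304),(402,238),(374,342)]: print(yp@(onz(t,*q,.056)[:2]-C.mean(0)))
# side check of opening: strips
for o in (-.07,): print('grip pt',C.mean(0), (L+Rr)/2+b/np.linalg.norm(b)*(-.07))
r=R.from_euler('xyz',monitor.observe()['tool_rot']).as_matrix(); print(r.round(3))
E
```

```text
mid [0.6012 0.0304 0.0223] 0.0013
d1 [0.62   0.0933 0.0242] 0.0016
d2 [0.6113 0.0649 0.023 ] 0.0008
d3 [ 0.5905 -0.0022  0.0228] 0.0011
d5 [ 0.5734 -0.0596  0.0226] 0.0009
d0 [0.636  0.1462 0.0231] 0.0016
lens 0.4291037321770348 pan yaw -15.926436123975238 centre [0.60716829 0.01422572]
bar len 0.27914280419228044 yaw -16.38686644980472 [0.60178124 0.03071749] [0.60218644 0.0311972 ]
-0.008326061938038483 0.15451988431644173
-0.009705657436663379 0.01438051079389457
-0.010569236392893908 -0.12461390672415387
0.099914022382368
0.10267612872297384
-0.10132799012888677
-0.10348689686370702
grip pt [0.60716829 0.01422572] [ 0.58243793 -0.03595931]
[[ 0.445 -0.    -0.896]
 [ 0.896 -0.001  0.445]
 [-0.001 -1.    -0.   ]]
```

Emit:
drive_tool(steps=[45,15,-30,0,-4,45,15,-30,0,-4,45,15,-30,0,-4,45,15,-30,0,-4,45,15,-30,0,-4], grip_force=20)

```text
clock: 0.52
position: [0.3533, 0.4081, 0.2451]
tool_rot: [-1.571, 0.0, 0.758]
force: [0.4, 0.2, -1.0]
grip_width: 0.0447
```

Emit:
drive_tool(steps=[45,15,-30,0,-4,45,15,-30,0,-4,45,15,-30,0,-4,45,15,-30,0,-4,45,15,-30,0,-4])

```text
clock: 0.93
position: [0.4283, 0.2582, 0.2453]
tool_rot: [-1.571, 0.0, 0.408]
force: [0.8, 1.3, -0.1]
grip_width: 0.0452
```

Emit:
drive_tool(steps=[45,15,-30,0,-4,45,15,-30,0,-4,45,15,-30,0,-4,45,15,-30,0,-4,45,15,-30,0,-4])

```text
clock: 1.35
position: [0.5033, 0.1082, 0.2453]
tool_rot: [-1.571, 0.0, 0.059]
force: [0.1, 0.2, 0.7]
grip_width: 0.0448
```

Emit:
drive_tool(steps=[45,15,-30,0,-4,45,15,-30,0,-4,45,15,-30,0,-4,45,15,-30,0,-4,45,0,0,0,0])

```text
clock: 1.77
position: [0.5644, -0.0164, 0.2453]
tool_rot: [-1.573, -0.001, -0.227]
force: [-0.6, -1.5, -0.3]
grip_width: 0.0451
```

Emit:
drive_tool(steps=[45,8,-15,-36,-3.5,45,7,-14,-36,0,45,0,0,-36,0,45,0,0,-20,0,45,0,0,0,0])

```text
clock: 2.18
position: [0.5756, -0.0392, 0.1131]
tool_rot: [-1.573, 0.006, -0.278]
force: [-0.9, 0.9, 0.1]
grip_width: 0.0448
```

```bash
python3 - <<'E'
from h import *
d=snap('top','top1');s=snap('side','side1')
a=cv2.resize(d['frame'][190:350,210:410],(600,480),interpolation=cv2.INTER_CUBIC)
b=cv2.resize(s['frame'][130:330,250:450],(480,480),interpolation=cv2.INTER_CUBIC)[:, :200] if 0 else cv2.resize(s['frame'][130:330,250:450],(480,480))
v=np.hstack([a,b]); v=cv2.resize(v,(800,int(480*800/1080))); cv2.imwrite('pics/v1.png',v[:,:,::-1])
o=monitor.observe(); print(o['position'],o['tool_rot'],o['force'])
E
```

```text
[ 0.577845   -0.03934001  0.11750049] [-1.57126253e+00  8.29636483e-04 -2.77731444e-01] [ 0.69075569 -0.21981953  0.84478864]
```

View pics/v1.png

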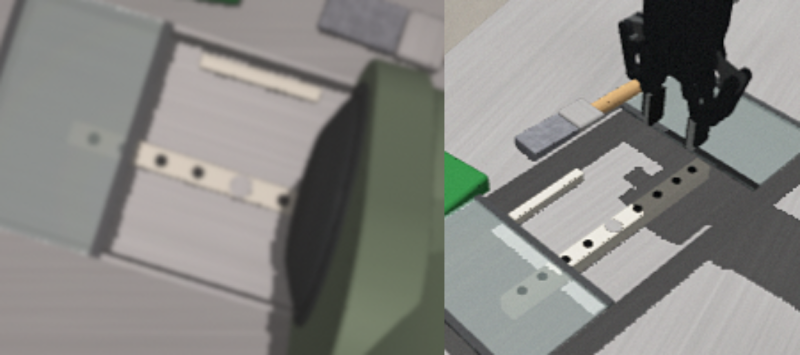

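The top view shows the arm over the right part of the opening. The side view shows the two fingers straddling the bar near the right cover, well clear of the strip and the rinse bar. Next is the descent.

Emit:
drive_tool(steps=[42,1,-6,-20,0,42,0,0,-25,0,42,0,0,-25,0,42,0,0,-20,0,42,0,0,0,0])

```text
clock: 2.7
position: [0.5784, -0.0448, 0.0261]
tool_rot: [-1.571, 0.002, -0.277]
force: [-0.1, -0.5, -0.6]
grip_width: 0.0418
```

```bash
python3 - <<'E'
from h import *
s=snap('side','side2')
b=cv2.resize(s['frame'][150:300,280:480],(640,480)); cv2.imwrite('pics/v2.png',b[:,:,::-1])
o=monitor.observe(); print(o['position'],o['tool_rot'],o['force'],o['grip_width'])
E
```

```text
[ 0.57908314 -0.04504639  0.02785588] [-1.57082046e+00  3.84178495e-04 -2.77251435e-01] [0.56804487 0.4851113  1.43034795] 0.04194849818530889
```

View pics/v2.png

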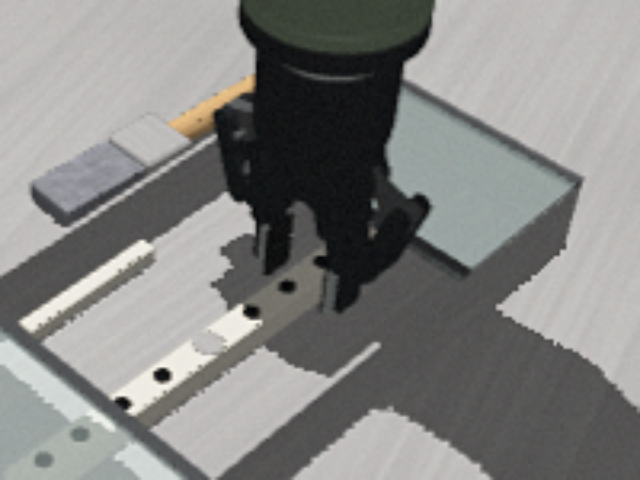

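Fingers straddle the bar (px about 265–340, 270) with clear gaps to both sides.

Emit:
drive_tool(steps=[42,0,0,-7,0,15,0,0,0,0,10,0,0,0,0,10,0,0,0,0,10,0,0,0,0], grip_force=25)

```text
clock: 3.17
position: [0.5798, -0.0451, 0.0216]
tool_rot: [-1.57, -0.002, -0.278]
force: [-0.9, 0.4, 10.1]
grip_width: 0.0191
```

Emit:
drive_tool(steps=[10,0,0,0,0,10,0,0,0,0,10,0,0,3,0,10,3,9,1,0,10,3,9,0,0])

```text
clock: 3.58
position: [0.5853, -0.0268, 0.0249]
tool_rot: [-1.571, -0.0, -0.278]
force: [0.1, 0.0, -2.5]
grip_width: 0.0195
```

Emit:
drive_tool(steps=[10,2,7,0,0,10,2,7,0,0,10,2,6,0,0,10,2,6,0,0,10,0,0,0,0])

```text
clock: 4.0
position: [0.5933, 0.0006, 0.0241]
tool_rot: [-1.57, 0.0, -0.276]
force: [0.1, 0.2, -3.1]
grip_width: 0.0195
```

```bash
python3 - <<'E'
from h import *
s=snap('side','side3')
b=cv2.resize(s['frame'][150:330,230:470],(640,480)); cv2.imwrite('pics/v3.png',b[:,:,::-1])
o=monitor.observe(); print(o['position'],o['force'],o['moment'],o['grip_width'])
E
```

```text
[ 5.93023227e-01 -4.00405451e-04  2.41295476e-02] [ 0.3178092  -0.62404257 -2.64179705] [-0.23909147  0.02724543  0.0327248 ] 0.01906770520799706
```

View pics/v3.png

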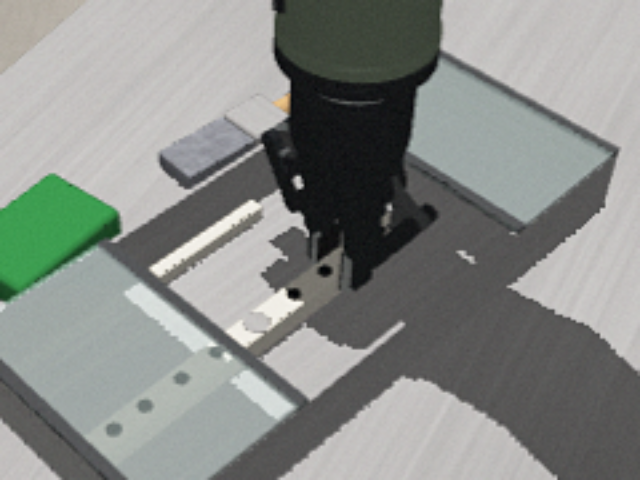

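The bar followed the jaws to the left (four discs now under the left cover), and its right end is free of the right cover. I'll lift so that the left cover edge and gravity pivot it in the jaws.

Emit:
drive_tool(steps=[10,0,0,7,0,10,0,0,7,0,10,0,0,7,0,10,0,0,5,0,10,0,0,3,0], grip_force=20)

```text
clock: 4.47
position: [0.5933, -0.0015, 0.0545]
tool_rot: [-1.57, -0.001, -0.278]
force: [0.2, 0.5, -3.7]
grip_width: 0.0194
```

Emit:
drive_tool(steps=[10,0,0,2,0,10,0,0,2,0,10,0,0,2,0,10,0,0,2,0,10,0,0,2,0])

```text
clock: 4.88
position: [0.5928, -0.0012, 0.0633]
tool_rot: [-1.571, 0.0, -0.278]
force: [-0.1, 0.7, -2.4]
grip_width: 0.0194
```

Emit:
drive_tool(steps=[10,0,0,3,0,10,0,0,3,0,10,0,0,3,0,10,0,0,3,0,10,0,0,2,0])

```text
clock: 5.3
position: [0.593, -0.0012, 0.0777]
tool_rot: [-1.571, -0.0, -0.277]
force: [0.9, 0.3, -1.9]
grip_width: 0.0193
```

```bash
python3 - <<'E'
from h import *
s=snap('side','side4')
b=cv2.resize(s['frame'][150:330,230:470],(640,480)); cv2.imwrite('pics/v4.png',b[:,:,::-1])
o=monitor.observe(); print(o['position'],o['force'],o['moment'],o['grip_width'])
E
```

```text
[ 0.59311739 -0.00122232  0.07795598] [-0.77258495 -0.02176661 -3.34754975] [-0.20167832  0.11588339  0.03151762] 0.01921352613348823
```

View pics/v4.png

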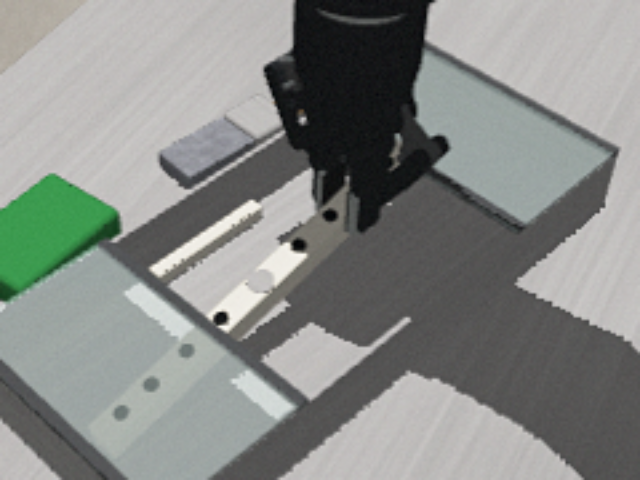

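```bash
python3 - <<'E'
from h import *
s=load('side4'); p=np.array([.593,-.0012]); b=np.array([.2785,.9604]); n=np.array([b[1],-b[0]])
C=np.array([.6072,.0142]); yp=np.array([.2744,.9616])
for u,v in [(330,215),(299,244),(263,281),(221,318),(187,350),(151,384),(121,412)]:
    c,r=ray(s,230+u/2.6667,150+v/2.6667); t=(n@(p-c[:2]))/(n@r[:2]); q=c+r*t; print(q.round(4),'pan y',round(yp@(q[:2]-C),4))
E
```

```text
[0.5962 0.0099 0.0726] pan y -0.0071
[0.6042 0.0373 0.066 ] pan y 0.0214
[0.6131 0.0682 0.0554] pan y 0.0535
[0.6233 0.1033 0.049 ] pan y 0.0901
[0.6313 0.131  0.0421] pan y 0.1189
[0.6396 0.1596 0.0348] pan y 0.1487
[0.6464 0.1829 0.0292] pan y 0.173
```

Bar top falls from z=73 mm at the jaws to 29 mm deep under the left cover (13.6°). It passes about 5 mm below the cover edge, and its right end sits about 14 mm above the right cover. I'll tighten the grip and draw along the bar's axis.

Emit:
drive_tool(steps=[10,0,0,0,0,10,0,0,0,0,10,-3,-11,3,0,10,-3.5,-12,3,0,10,-3.5,-12,3,0], grip_force=60)

```text
clock: 5.77
position: [0.5824, -0.0379, 0.0866]
tool_rot: [-1.571, 0.0, -0.278]
force: [0.7, 0.1, -2.3]
grip_width: 0.0184
```

Emit:
drive_tool(steps=[10,-3.5,-12,3,0,10,-3.5,-12,3,0,10,-3.5,-12,3,0,10,-3.5,-12,3,0,10,-3.5,-12,3,0])

```text
clock: 6.18
position: [0.565, -0.0976, 0.1017]
tool_rot: [-1.571, -0.0, -0.278]
force: [-0.7, 1.2, -0.8]
grip_width: 0.0185
```

Emit:
drive_tool(steps=[10,-3.5,-12,4,0,10,-3.5,-12,4,0,10,0,0,0,0,10,0,0,0,0,10,0,0,0,0])

```text
clock: 6.6
position: [0.5585, -0.1198, 0.1092]
tool_rot: [-1.57, 0.0, -0.277]
force: [-0.3, 0.5, -2.1]
grip_width: 0.0185
```

```bash
python3 - <<'E'
from h import *
s=snap('side','side5')
b=cv2.resize(s['frame'][110:330,230:510],(764,600)); cv2.imwrite('pics/v5.png',b[:,:,::-1])
o=monitor.observe(); print(o['position'],o['force'],o['moment'],o['grip_width'],o['tool_rot'])
E
```

```text
[ 0.55857973 -0.11952783  0.10914947] [ 0.40275286  0.27630041 -2.26739323] [-0.17152384  0.04820502 -0.041583  ] 0.018290746498684125 [-1.57039097e+00  2.54235110e-04 -2.76705881e-01]
```

View pics/v5.png

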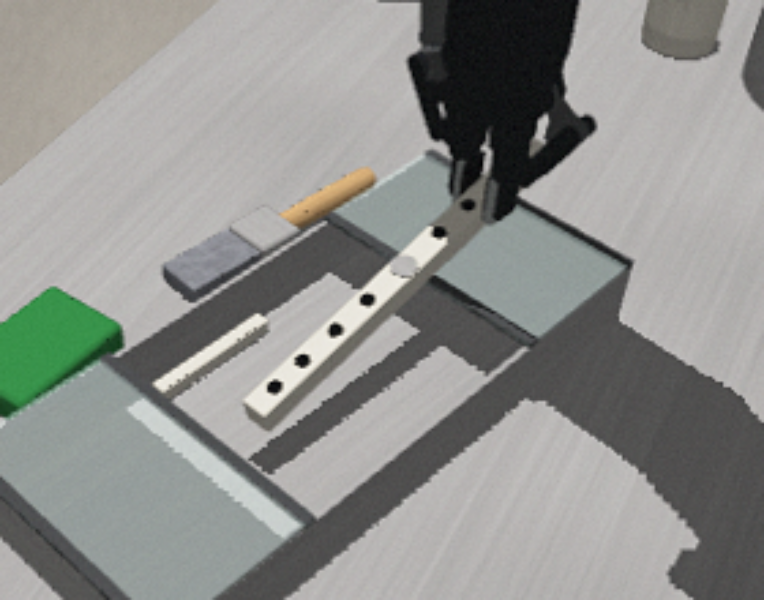

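The bar's left end (px about 262,410) is clear of the left cover; the rinse bar, brush and block are untouched. I'll raise it, then centre it over the pan.

Emit:
drive_tool(steps=[10,0,0,12,0,10,0,0,20,0,10,0,0,20,0,10,0,0,20,0,10,0,0,20,0])

```text
clock: 7.07
position: [0.5584, -0.1197, 0.203]
tool_rot: [-1.571, -0.0, -0.277]
force: [0.4, -0.4, -2.6]
grip_width: 0.0186
```

Emit:
drive_tool(steps=[10,0,0,18,0,10,4,14,0,0,10,5,18,0,0,10,5,18,0,0,10,4,12,0,0])

```text
clock: 7.48
position: [0.5768, -0.0559, 0.22]
tool_rot: [-1.57, -0.0, -0.276]
force: [0.6, -0.4, -2.3]
grip_width: 0.0185
```

Emit:
drive_tool(steps=[10,1,5,0,0,10,0,0,0,0,10,0,0,0,0,10,0,0,0,0,10,0,0,0,0])

```text
clock: 7.9
position: [0.5772, -0.0543, 0.2194]
tool_rot: [-1.571, 0.0, -0.279]
force: [0.1, -0.5, -2.9]
grip_width: 0.0185
```

```bash
python3 - <<'E'
from h import *
s=snap('side','side6')
b=cv2.resize(s['frame'][0:330,150:590],(800,600)); cv2.imwrite('pics/v6.png',b[:,:,::-1])
o=monitor.observe(); print(o['position'],o['force'],o['moment'],o['grip_width'],o['tool_rot'],o['qd'].round(4))
E
```

```text
[ 0.57722184 -0.05415523  0.21936293] [-1.1068621   0.53807452 -1.82654875] [-0.2129096   0.07702123  0.01852778] 0.018526410559128223 [-1.57109110e+00  1.82544449e-05 -2.78778469e-01] [-0.0015  0.0008 -0.0046  0.0008 -0.0006 -0.0004 -0.0017]
```

View pics/v6.png

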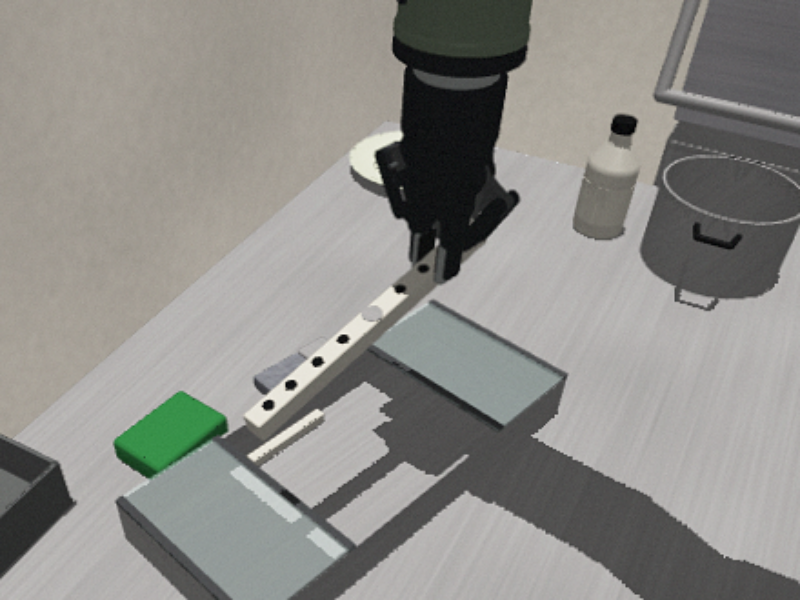

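```bash
python3 - <<'E'
from h import *
s=load('side6'); p=np.array([.5772,-.0543]); b=np.array([.2785,.9604]); n=np.array([b[1],-b[0]])
C=np.array([.6072,.0142]); yp=np.array([.2744,.9616])
for u,v in [(399,289),(373,314),(268,405),(258,437),(254,423)]:
    c,r=ray(s,150+u/1.81818,v/1.81818); t=(n@(p-c[:2]))/(n@r[:2]); q=c+r*t; print(q.round(4),'pan y',round(yp@(q[:2]-C),4))
workorder.job_done()
E
```

```text
[ 0.5889 -0.014   0.2086] pan y -0.0321
[0.5977 0.0162 0.1988] pan y -0.0007
[0.6308 0.1304 0.1721] pan y 0.1182
[0.6342 0.1421 0.1451] pan y 0.1304
[0.635  0.1451 0.1627] pan y 0.1335
the job is handed in; nothing more can be done
```

The spray bar is out of the pan, and I handed the job in with it still gripped in the air over the pan.

**How it came out:** I gripped the bar right of its middle and slid it left until its right end was free of the right cover. Lifting then tilted it about 14° in the jaws, so the right end rose through the opening while the left end stayed under its cover. I tightened the grip to 60 N, drew the bar out along its own axis, raised it and centred it over the pan.

**Last checks:**
- **Height:** the bar's low (left) end has its underside at about 145 mm. That is about 9 cm above the cover tops at 56 mm, against the 4 cm asked for.
- **Position:** the bar's middle is within 1 mm of the opening's centre along the pan.
- **Grip:** the finger opening was steady at 18.5 mm and the wrist carried about 2–3 N, in line with the bar's weight.
- **Other items:** the short bar and the block look unmoved in the last picture. The brush is partly hidden behind the raised bar there, but looked unmoved in the picture just before.
- **Force and time:** the highest force in the readings was about 10 N, seen as the jaws closed and probably from the fingertips touching the pan floor. The clock read about 8 s of the allowed 40 s.

The last height reading is from the side view alone. No check failed or disagreed.

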